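# Check the measuring wheel's hub, kick its stand down and hold it upright

### The arm

A 6-joint arm with a two-finger parallel gripper is mounted at the origin on a cart in front of the work surface, level with it; the furniture and walls round the work are solid. World frame = base frame: x ahead of the robot, y to its left, z up, the work surface at z = 0. Lengths are in m, angles in rad, forces in N, time in s.
With the tool pointing down it reaches from about 0.275 to 0.85 m from the base axis. Payload 5.2 kg.
Tool frame: the origin (TCP) lies midway between the tips of the shut fingers; the grasp point (between the pads) lies 19 mm behind it; z points along the fingers, y is the line along which they close (so a half turn about z gives the same grasp; the last joint's range is limited). The gripper opens to 85 mm and grips with 20 to 120 N. Pads are 22 mm wide; open, the fingers measure 114 mm over their backs; the gripper's body (76 mm by 85 mm) begins 54 mm behind the grasp point. The pads swing forward as they close: fully open they stand 13 mm farther back than shut.
Start: joints at [-1.332, 0.259, 1.535, -0, 1.348, -0.203], TCP at [0.235, -0.497, 0.231] pointing down, gripper open.
Joint ranges: [-3.14, 3.14], [-0.91, 2.08], [0.19, 2.58], [-1.22, 4.36], [0.22, 2.71], [-3.12, 3.12]. Speed limits (rad/s): [2.57, 2.57, 3.14, 3.14, 3.14, 3.14].

### API

Orientations are given as a unit quaternion [x, y, z, w].
In Python, from plant import manip, hand, snapshot, camera_info, workorder gives the robot as it stands. Calls block until the motion is done:
- manip.move_to(position, orientation): joint-space move of the TCP to a pose.
- manip.servo_line(position, attitude=None, rate=0.15): straight line of the TCP; attitude=None keeps the orientation; rate is the mean speed in m/s.
- manip.set_joints(angles): joint-space move.
- hand.set_gripper(opening): opening from 0.0 (shut) to 1.0 (fully open); the grip force is fixed at half the most; returns when the fingers have stopped.
- manip.sleep(seconds).
- manip.ik(position, orientation): joint angles nearest the present ones, or None.
- snapshot(name): name is "scene" or "side" or "wrist"; returns (picture, depth): 480x640x3 uint8, red, green, blue; 480x640 float32, m along the optical axis (not along the pixel's ray), 0 where there is no reading.
- camera_info(name): a dict with "fx", "fy", "cx", "cy" (pixels), "R" (3x3) and "t" (3): a world point X has camera coordinates R X + t; the wrist camera has in their place "T_tool_cam" (4x4, takes a point from camera to tool coordinates, whose origin is the TCP and whose axes are the flange's). Camera axes: x right, y down, z forward; pixel columns grow to the right and rows downward; lengths in m; the calibration is good to about 2 mm. A picture is of the moment at which its call begins: read the wrist's pose just before it. camera_info takes no time and is no camera call.
A pose or a line that the arm cannot do raises manip.IKError and nothing moves.
- workorder.finish_job(): hands the job in; it is judged then, once.
Readings, each from a call of its own:
- manip.read_clock(): time.
- manip.read_joint_pos(): joint angles.
- manip.read_qd(): joint speeds.
- manip.read_effort(): joint torques, N m.
- manip.read_eef_pos(): TCP position.
- manip.read_tool_rot(): TCP orientation.
- manip.read_wrist_force(): force on the tool from outside, world axes, zero at the start.
- manip.read_moment(): the same for the moment, N m.
- manip.read_finger_gap(): opening from 0.0 (shut) to 1.0 (fully open).
- manip.read_grip_force(): force on a finger pad.
Only numpy, scipy, OpenCV 4.12 (cv2) and the standard library are available. Lean on these libraries where they do the work, as an engineer would, in place of code of your own. Each camera call takes 0.05 s, during which the arm holds its last target. There are 200 camera calls.

### The job

The wheel has just been refitted to the measuring wheel lying on the bench. While it still lies on its side, turn the wheel by hand at least one full turn either way to see that the hub runs free, then flip the kickstand over centre until it snaps fully down. Then stand the frame up on its tyre and finish holding it by the tube stub, still and truly upright, not leaning on its stand, so that I can tighten the axle nut; do not let go, and leave the tin, the spanner and the tape where they are.

Things in the scene. Friction and masses are not known exactly. Their poses are not given: they have to be found in the camera images.
- measuring_wheel: Frame of a measuring wheel without its handle, 0.9 kg in all: black counter housing, fork arm on the left, aluminium tube stub. Axes: x rolling direction, y left, z up when upright. Origin in the wheel's mid-plane, 120 mm above the tyre's lowest point. Starts lying on its left side: y axis down, z level, origin 30 mm above the bench. Housing x -32..28, y -22..30, z 28..70 mm.
- stub_grip (a point): Where to hold the frame: a point on the axis of the tube stub, at (0, 0, 106) mm of the frame. The tube is 25 mm across and runs along frame z from a collar ending at z = 79 to its open end at 128 mm. Its axis is 30 mm above the bench while the frame lies.
- hub (a point): Centre of the orange wheel, at (0, 0, -50) mm of the frame. Tyre 140 mm across, 20 wide (y -10..10). Hub radius 14, axle nut up to y = -25. Three spokes, 12 wide and 12 thick (y -6..6), leave open windows from radius 14 to 56 mm. Under the windows lies only the fork arm (from y = 13, 42 wide, running from the hub to the housing).
- wheel (a joint): Turn of the wheel, rad, counted on over many turns, 0 at the start. Positive turns about the frame's +y: clockwise seen from above while it lies. At 0 one spoke points along -x of the frame, the other two 60 degrees either side of +x. It runs easily: friction about 0.005 N m. Pushed hard, the lying frame slides.
- kickstand (a joint): Angle of the kickstand, rad: 0 = folded against its stop, 1.62 = fully down against its stop. An over-centre spring, about 0.13 N m, pulls it back to 0 below the dead centre at 0.81 and snaps it on to 1.62 beyond it.
- stand_pivot (a point): Pivot of the kickstand, right of the housing at (-20, -35, 50) mm of the frame. The leg, a 12 mm steel rod 157 mm long, swings about the axis (0.02, -0.99, 0.13) (frame axes, right-hand rule) from direction (-0.98, 0, 0.17) folded to (-0.13, -0.13, -0.98) down: anticlockwise seen from above while the frame lies.
- stand_mid (a point): Point on the axis of the kickstand leg, 90 mm from its pivot: a good place to push. 65 mm above the bench while folded, rising to 77 mm as the leg swings down.
- stand_foot (a point): Centre of the kickstand's black rubber foot (8 mm radius), 157 mm from the pivot. With the stand down and the frame truly upright the foot hangs 7 mm clear of the bench; let go, the frame leans over on it by about 10 degrees.
- gear_cover (a point): Centre of the outer face of the hub's round black gear cover, at (0, 30, -50) mm of the frame, radius 25 mm; the frame lies on this face and on the housing's side. Raised from lying, it tips first on the cover's edge away from the housing (y 30, z -75 mm), then on the tyre's left edge (y 10, z -120 mm).
- grease_tin: Bystander: small grease tin, green side and pale lid, 66 mm across, 34 mm high, standing loose; origin at the centre of its underside.
- spanner: Bystander: double-ended steel spanner, 22 x 120 x 6 mm, lying loose; origin at the centre of its underside.
- tape_roll: Bystander: roll of yellow tape, 83 mm across, 18 mm high, lying loose; origin at the centre of its underside.

How it is judged:
By the outcome, as a careful person would: the job done as asked, in the order asked, and still so for the second after the job is handed in, while the arm keeps its last pose, push and grip.
It also fails if it takes over 67 s, if anything falls off the work surface, if the arm or the gripper's body presses on something with over 40 N, if the wrist force passes 120 N, or if a joint passes its speed limit or range.

## Working session

There is one attempt and no reset: what is moved stays moved. The work goes in short steps, each a Python script; the robot and the scene stay as the last script left them, time stands still between calls to the robot, and variables do not carry over. Pictures are saved under pics/ and viewed, at most 10 in all, crops included, and the job is handed in when it is done.

```bash
ls; mkdir -p pics; python3 - <<'E'
from plant import manip, snapshot, camera_info
import cv2, numpy as np
for n in ("scene","side"):
    im,d=snapshot(n); cv2.imwrite(f"pics/{n}0.png",im[:,:,::-1]); np.save(f"pics/{n}0.npy",d)
    print(n,{k:np.round(v,4).tolist() for k,v in camera_info(n).items()})
print({k:np.round(v,4).tolist() for k,v in camera_info("wrist").items()}, manip.read_tool_rot(), manip.read_clock())
E
```

```text
pics
scene {'fx': 551.3894, 'fy': 551.3894, 'cx': 321.0002, 'cy': 237.8203, 'R': [[-0.514, -0.8576, -0.0159], [-0.5815, 0.3621, -0.7285], [0.6306, -0.3652, -0.6849]], 't': [0.4544, 0.2895, 0.9062]}
side {'fx': 620.4791, 'fy': 620.4791, 'cx': 315.326, 'cy': 237.6641, 'R': [[1.0, 0.0076, -0.0014], [0.0025, -0.4875, -0.8731], [-0.0073, 0.8731, -0.4875]], 't': [-0.5247, 0.1517, 0.9722]}
{'fx': 350.746, 'fy': 350.746, 'cx': 322.0242, 'cy': 240.0567, 'T_tool_cam': [[-0.0001, -0.9632, -0.2686, 0.0668], [1.0, -0.0002, 0.0003, 0.0004], [-0.0004, -0.2686, 0.9632, -0.1425], [0.0, 0.0, 0.0, 1.0]]} [ 9.75699649e-01  2.19110787e-01 -6.49702868e-06 -8.10864094e-04] 0.1
```

View pics/scene0.png

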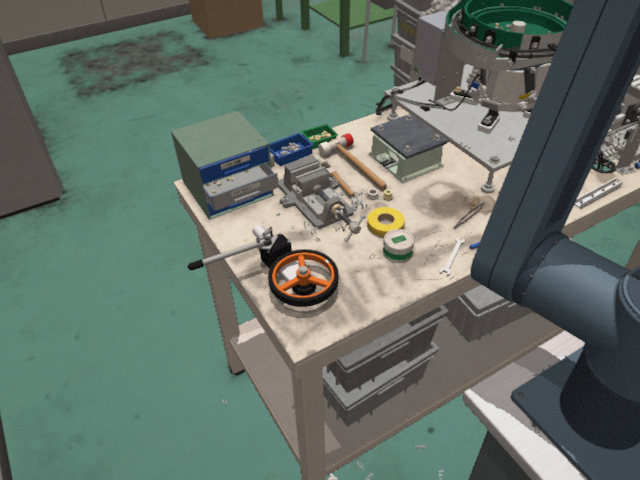

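View pics/side0.png

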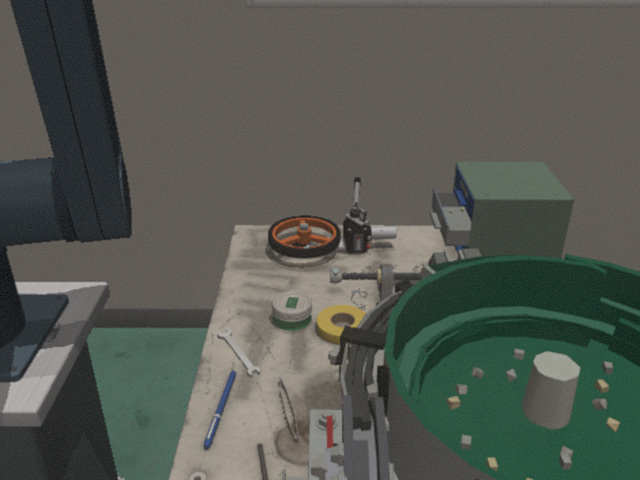

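The scene view shows the orange wheel at about (304,278), the housing at (275,250) and the folded leg ending at (193,265). The tin is at (398,245), the tape at (386,221) and the spanner at (452,257). In the side view the wheel is at (304,236) and the stub at (384,233).

```bash
cat > h.py <<'E'
import numpy as np, cv2
from plant import manip, hand, snapshot, camera_info, workorder
from scipy.spatial.transform import Rotation as Rot
def cam(name):
    c=camera_info(name)
    if "R" in c: R=np.array(c["R"]).T; o=-R@np.array(c["t"])
    else:
        T=np.array(c["T_tool_cam"]); Rt=Rot.from_quat(manip.read_tool_rot()).as_matrix()
        R=Rt@T[:3,:3]; o=Rt@T[:3,3]+np.array(manip.read_eef_pos())
    return c,R,o
def ray(cm,uv,z):
    c,R,o=cm; uv=np.atleast_2d(uv).astype(float)
    d=np.c_[(uv[:,0]-c["cx"])/c["fx"],(uv[:,1]-c["cy"])/c["fy"],np.ones(len(uv))]@R.T
    return o+d*((z-o[2])/d[:,2])[:,None]
def cloud(cm,d):
    c,R,o=cm; v,u=np.mgrid[:480,:640]
    return np.stack([(u-c["cx"])/c["fx"]*d,(v-c["cy"])/c["fy"]*d,d],-1)@R.T+o
def hsv(im,lo,hi): return cv2.inRange(cv2.cvtColor(im,cv2.COLOR_RGB2HSV),lo,hi)
def big(m):
    cs=cv2.findContours(m,cv2.RETR_EXTERNAL,cv2.CHAIN_APPROX_NONE)[0]
    return max(cs,key=cv2.contourArea)[:,0]
def down(yaw): # tool y (closing line) at angle yaw from world x, tool z down
    y=np.array([np.cos(yaw),np.sin(yaw),0]); z=np.array([0,0,-1.]); return Rot.from_matrix(np.c_[np.cross(y,z),y,z]).as_quat()
def circ(p):
    A=np.c_[2*p[:,:2],np.ones(len(p))]; s=np.linalg.lstsq(A,(p[:,:2]**2).sum(1),rcond=None)[0]
    return s[:2],np.sqrt(s[2]+s[:2]@s[:2])
E
python3 - <<'E'
from h import *
for n in ("scene","side"):
    im=cv2.imread(f"pics/{n}0.png")[:,:,::-1].copy(); d=np.load(f"pics/{n}0.npy"); cm=cam(n); P=cloud(cm,d)
    o=hsv(im,(5,150,120),(16,255,255)); c=big(o); 
    p=ray(cm,cv2.convexHull(c)[:,0],0.04); print(n,"wheel",circ(p))
    yl=hsv(im,(22,150,120),(32,255,255)); c=big(yl); print(" tape",circ(ray(cm,cv2.convexHull(c)[:,0],0.014)))
    # object points near wheel
    w=circ(p)[0]
    m=(d>0)&(P[...,2]>0.02)&(P[...,2]<0.12)&(np.hypot(P[...,0]-w[0],P[...,1]-w[1])<0.3)
    for lo,hi in ((0.02,.045),(.045,.06),(.06,.075),(.075,.12)):
        mm=m&(P[...,2]>lo)&(P[...,2]<=hi); q=P[mm]; print(lo,mm.sum(),q.min(0).round(3),q.max(0).round(3))
    uv={"scene":[(193,265),(245,246),(262,232),(398,240),(462,240),(445,274),(300,359)],"side":[(357,180),(384,233),(392,232),(293,304),(222,332),(256,373),(236,226)]}[n]
    for u,v in uv: print((u,v),P[v,u].round(3))
E
```

```text
scene wheel (array([0.49587582, 0.27369517]), np.float64(0.06132024291870201))
 tape (array([0.56436148, 0.02210846]), np.float64(0.041982652532636305))
0.02 4176 [ 0.425 -0.017  0.02 ] [0.791 0.343 0.045]
0.045 1193 [0.482 0.07  0.045] [0.781 0.353 0.06 ]
0.06 1470 [0.546 0.077 0.06 ] [0.782 0.466 0.075]
0.075 909 [0.59  0.142 0.075] [0.796 0.46  0.12 ]
(193, 265) [0.602 0.457 0.071]
(245, 246) [0.596 0.349 0.073]
(262, 232) [0.645 0.29  0.044]
(398, 240) [0.479 0.053 0.035]
(462, 240) [ 0.43  -0.088  0.004]
(445, 274) [0.374 0.007 0.   ]
(300, 359) [ 0.349  0.364 -0.   ]
side wheel (array([0.50091554, 0.26542473]), np.float64(0.0593546641417238))Traceback (most recent call last):
  File "<stdin>", line 6, in <module>
  File "h.py", line 21, in big
    return max(cs,key=cv2.contourArea)[:,0]
           ~~~^^^^^^^^^^^^^^^^^^^^^^^^
ValueError: max() iterable argument is empty
```

```bash
python3 - <<'E'
from h import *
for yaw in (np.pi/2,-np.pi/2,0): print(yaw, np.round(manip.ik([0.5,0.28,0.33],down(yaw)),2))
manip.move_to([0.5,0.28,0.33],down(np.pi/2)); 
print(manip.read_clock(), manip.read_eef_pos())
cm=cam("wrist"); im,d=snapshot("wrist"); cv2.imwrite("pics/w1.png",im[:,:,::-1]); np.savez("pics/w1.npz",d=d,R=cm[1],o=cm[2])
E
```

```text
1.5707963267948966 [ 0.32  0.26  1.3  -0.    1.58 -1.25]
-1.5707963267948966 [ 0.32  0.26  1.3  -0.    1.58  1.89]
0 [ 0.32  0.26  1.3  -0.    1.58  0.32]
3.0083 [0.50042618 0.27920756 0.3298399 ]
```

View pics/w1.png

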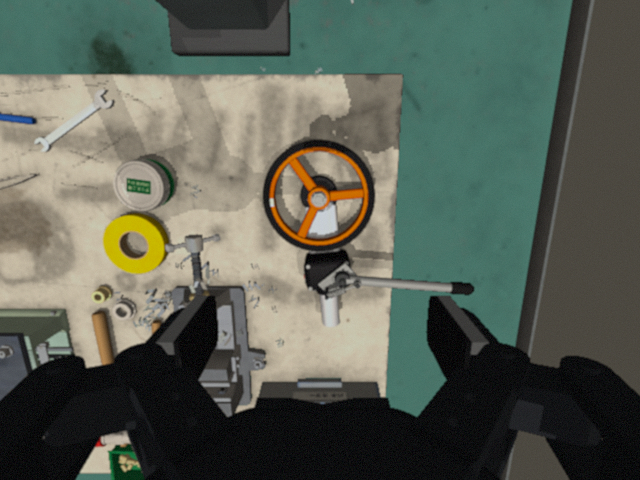

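The wrist view shows the wheel with its nut at (319,197), the stub from about (330,295) to (331,323), and the leg from (340,282) to the foot at (461,288). The bench's left edge runs at u≈395. The vice lies left of the stub and the cabinet is below it.

```bash
python3 - <<'E'
from h import *
im=cv2.imread("pics/w1.png")[:,:,::-1].copy(); z=np.load("pics/w1.npz"); d=z["d"]; cm=(camera_info("wrist"),z["R"],z["o"]); P=cloud(cm,d)
o=hsv(im,(5,150,120),(16,255,255)); hull=cv2.convexHull(big(o))[:,0]
w,r=circ(ray(cm,hull,0.038)); print("wheel",w,r)
print("nut",ray(cm,(319,197),.055), P[197,319])
# tyre from depth: z 0.03-0.045 within .08
m=(d>0)&(P[...,2]>.03)&(P[...,2]<.05)&(np.hypot(P[...,0]-w[0],P[...,1]-w[1])<.085); q=P[m]
rr=np.hypot(*(q[:,:2]-w).T); print("tyre",rr.max(), circ(q[rr>.062]))
# stub
m=(d>0)&(P[...,2]>.03)&(P[...,2]<.055)&(P[...,0]>w[0]+.13)&(P[...,0]<w[0]+.19)&(abs(P[...,1]-w[1])<.035)
q=P[m]; print("stub",m.sum(),q.min(0),q.max(0),q.mean(0)); 
a=np.polyfit(q[:,0],q[:,1],1); print(a)
for x in np.arange(w[0]+.13,w[0]+.18,.008):
    s=q[abs(q[:,0]-x)<.004]; print(x.round(3), len(s), s[:,1].min().round(4),s[:,1].max().round(4),s[:,2].max().round(4)) if len(s) else 0
m=(d>0)&(P[...,2]>.055)&(P[...,2]<.11)&(P[...,1]>w[1]+.03)&(P[...,1]<w[1]+.25)&(abs(P[...,0]-w[0]-.1)<.06); q=P[m]
for y in np.arange(w[1]+.04,w[1]+.22,.015):
    s=q[abs(q[:,1]-y)<.004]; print("leg",y.round(3),len(s),s[:,0].min().round(4),s[:,0].max().round(4),s[:,2].max().round(4)) if len(s) else 0
# spokes: orange pix in radius 25..50mm
v,u=np.nonzero(o); p=ray(cm,np.c_[u,v],.036)[:,:2]-w; ra=np.hypot(*p.T); an=np.degrees(np.arctan2(p[:,1],p[:,0]))[(ra>.025)&(ra<.05)]
h=np.histogram(an,36,(-180,180)); print(h[0])
t3=np.angle(np.exp(3j*np.radians(an)).mean(),deg=True)/3; print("spokes",t3)
print("edge y",ray(cm,(398,150),0),ray(cm,(390,350),0),"cab",P[388,300],ray(cm,(300,384),0.06),"vise",P[355,258],P[395,247],P[300,215])
E
```

```text
wheel [0.49789799 0.27361795] 0.06122941153690396
nut [[0.49443755 0.27452305 0.055     ]] [0.49438592 0.27452635 0.05534293]
tyre 0.08491009622478571 (array([0.50142229, 0.27420657]), np.float64(0.06758630418596955))
stub 512 [0.62901094 0.27509913 0.03020071] [0.6755553 0.3013457 0.0443361] [0.65290157 0.28858203 0.03975504]
[0.09549597 0.22623256]
0.628 10 0.2751 0.2925 0.0422
0.636 88 0.2751 0.2983 0.0438
0.644 99 0.2751 0.2998 0.0443
0.652 96 0.2764 0.2998 0.0438
0.66 99 0.2778 0.3013 0.0439
0.668 84 0.2778 0.3013 0.044
0.676 36 0.2792 0.3013 0.0435
leg 0.314 127 0.5803 0.6043 0.0769
leg 0.329 63 0.5919 0.6036 0.078
leg 0.344 59 0.5929 0.6037 0.072
leg 0.359 60 0.594 0.6047 0.0719
leg 0.374 64 0.5951 0.6062 0.0728
leg 0.389 63 0.5966 0.6074 0.0723
leg 0.404 64 0.5976 0.6096 0.0726
leg 0.419 64 0.599 0.6104 0.0726
leg 0.434 62 0.6003 0.6122 0.0721
leg 0.449 81 0.5996 0.6132 0.074
leg 0.464 51 0.6007 0.6151 0.0739
[  0   0  49  92  35   0   0   0   0   0   0   0   0   0  41  98  27   0
   0   0   0   0   0   0   0   0  17 107  56   0   0   0   0   0   0   0]
spokes -24.767043407186947
edge y [[0.44133766 0.37729523 0.        ]] [[0.7380741  0.38179508 0.        ]] cab [0.75270306 0.24782338 0.06764332] [[0.75228432 0.24736337 0.06      ]] vise [0.73919525 0.18150067 0.0110753 ] [0.80975064 0.16094396 0.0117601 ] [0.49190859 0.23578337 0.34442339]
```

```bash
cat >> h.py <<'E'
def frame(hub,psi):  # lying frame: rotation, origin
    zf=np.array([np.cos(psi),np.sin(psi),0]); yf=np.array([0,0,-1.]); xf=np.cross(yf,zf)
    return np.c_[xf,yf,zf], np.r_[hub,0.03]+.05*zf
ZG=.108
def raise_path(hub,psi,angles,dx=lambda a:0.):
    """TCP poses while tipping by a about -xf..., contact kept on bench; dx: shift along heading"""
    R0,O0=frame(hub,psi); out=[]; zf=R0[:,2]
    for a in angles:
        Rr=Rot.from_rotvec(R0[:,0]*a).as_matrix(); R=Rr@R0
        # anchor: cover edge E until the tyre edge T touches, then T
        E=np.array([0,.03,-.075]); T=np.array([0,.01,-.12]); a1=np.arctan2(.020,.045)
        if a<=a1: O=O0+R0@E-R@E
        else:
            R1=Rot.from_rotvec(R0[:,0]*a1).as_matrix()@R0; O=O0+R0@E-R1@E+R1@T-R@T
        O=O+zf*dx(a)
        yt=R[:,0]; zt=R[:,1]; Rt=np.c_[np.cross(yt,zt),yt,zt]
        out.append((O+R@np.array([0,0.019,ZG]),Rt,R,O))
    return out
E
python3 - <<'E'
from h import *
hub=np.array([.4975,.2742]); psi=.091
for dx in (0,.05,.1,.15):
  for s in (1,-1):
    r=[]
    for p,Rt,R,O in raise_path(hub,psi,np.radians(np.arange(0,91,10)),lambda a:dx*a/1.57):
        Rt=Rt@np.diag([s,s,1]); j=manip.ik(p,Rot.from_matrix(Rt).as_quat()); r.append(j)
    print(dx,s,p.round(3),[None if j is None else np.round(j,2).tolist() for j in r[::3]],[j is not None for j in r])
print(raise_path(hub,psi,[0])[0][0])
for yaw in (-2.4,2.4,3,-2.8): print(yaw,manip.ik([.46,.27,.022],down(yaw)))
E
```

```text
0 1 [0.433 0.268 0.228] [[0.26, 0.74, 1.32, -0.0, 1.08, 1.74], [0.33, 0.39, 1.82, -0.28, 0.44, 2.03], [0.48, 0.22, 2.27, 3.93, 0.48, -2.1], None] [True, True, True, True, True, False, True, True, True, False]
0 -1 [0.433 0.268 0.228] [[0.26, 0.74, 1.32, -0.0, 1.08, -1.4], [0.33, 0.39, 1.82, -0.28, 0.44, -1.11], [0.48, 0.22, 2.27, 3.93, 0.48, 1.04], None] [True, True, True, True, True, False, True, True, True, False]
0.05 1 [0.482 0.273 0.228] [[0.26, 0.74, 1.32, -0.0, 1.08, 1.74], [0.32, 0.42, 1.78, -0.27, 0.45, 2.01], [0.45, 0.25, 2.21, 3.9, 0.45, -2.1], [0.66, 0.63, 2.52, 3.71, 1.58, -1.56]] [True, True, True, True, True, False, True, True, True, True]
0.05 -1 [0.482 0.273 0.228] [[0.26, 0.74, 1.32, -0.0, 1.08, -1.4], [0.32, 0.42, 1.78, -0.27, 0.45, -1.13], [0.45, 0.25, 2.21, 3.9, 0.45, 1.04], [0.66, 0.63, 2.52, 3.71, 1.58, 1.58]] [True, True, True, True, True, False, True, True, True, True]
0.1 1 [0.532 0.277 0.228] [[0.26, 0.74, 1.32, -0.0, 1.08, 1.74], [0.31, 0.44, 1.74, -0.25, 0.46, 1.99], [0.42, 0.29, 2.15, 3.89, 0.42, -2.1], [0.57, 0.62, 2.45, 3.62, 1.5, -1.61]] [True, True, 
[... 429 characters left out ...]
.12], [0.5, 0.62, 2.36, 3.55, 1.42, -1.64]] [True, True, True, True, True, False, True, True, True, True]
0.15 -1 [0.582 0.282 0.228] [[0.26, 0.74, 1.32, -0.0, 1.08, -1.4], [0.31, 0.46, 1.7, -0.24, 0.48, -1.17], [0.39, 0.33, 2.08, 3.88, 0.39, 1.03], [0.5, 0.62, 2.36, 3.55, 1.42, 1.5]] [True, True, True, True, True, False, True, True, True, True]
[0.65484625 0.28855816 0.011     ]
-2.4 [ 3.21520025e-01  4.62656197e-01  1.81972469e+00 -4.44089210e-16
  8.59211767e-01  2.72152002e+00]
2.4 [ 3.21520025e-01  4.62656197e-01  1.81972469e+00 -4.44089210e-16
  8.59211767e-01 -2.07847998e+00]
3 [ 3.21520025e-01  4.62656197e-01  1.81972469e+00 -4.44089210e-16
  8.59211767e-01 -2.67847998e+00]
-2.8 None
```

```bash
cat > scan.py <<'E'
from h import *
hub0=np.array([.4975,.2742]); psi0=.091
def run(psi,beta,shift,dx,n=19,full=False):
    # psi heading on raise; rotate lying frame about stub then shift stub by 'shift' (x,y)
    g0=hub0+.158*np.array([np.cos(psi0),np.sin(psi0)])+shift
    hub=g0-.158*np.array([np.cos(psi),np.sin(psi)])
    js=[]
    for p,Rt,R,O in raise_path(hub,psi,np.linspace(0,np.pi/2,n),lambda a:dx*a/1.57):
        g=p-.019*Rt[:,2]; Rt=Rot.from_rotvec(Rt[:,1]*beta).as_matrix()@Rt; p=g+.019*Rt[:,2]
        best=None
        for s in (1,-1):
            j=manip.ik(p,Rot.from_matrix(Rt@np.diag([s,s,1])).as_quat())
            if full: js.append(j)
            elif j is None: return None
            else: best=j if s==1 else best; 
        if not full: js.append(best)
    return js
if __name__=="__main__":
    # sign test of beta
    p,Rt,R,O=raise_path(hub0,psi0,[0])[0]; print((Rot.from_rotvec(Rt[:,1]*.3).as_matrix()@Rt)[:,2], Rt[:,1])
    for psi in (.09,-.2,-.4,-.6,-.9,.5,.8,1.1):
      for beta in np.radians((-40,-30,-20,-10,0,10,20,30,40)):
        for sx in (0,-.08,-.16):
          for dx in (0,.08):
            js=run(psi,beta,np.array([sx,0]),dx,10)
            if js is None: continue
            J=np.array(js); st=np.abs(np.diff(np.unwrap(J[:,3:4],axis=0),axis=0)).max(); st=np.abs(np.diff(J[:,:5],axis=0)).max()
            print(psi,np.degrees(beta).round(),sx,dx,"minj5",J[:,4].min().round(2),"maxstep",st.round(2))
E
timeout 300 python3 scan.py
```

```text
[ 0.29429745  0.02685524 -0.95533649] [ 0.09087446 -0.99586236  0.        ]
0.09 -40.0 -0.16 0 minj5 0.66 maxstep 0.39
0.09 10.0 0 0.08 minj5 0.22 maxstep 5.11
0.09 10.0 -0.08 0.08 minj5 0.22 maxstep 5.37
0.09 40.0 -0.08 0.08 minj5 0.24 maxstep 0.36
-0.2 -40.0 0 0 minj5 0.78 maxstep 0.32
-0.2 -40.0 0 0.08 minj5 0.71 maxstep 0.38
-0.2 -40.0 -0.08 0.08 minj5 0.77 maxstep 0.33
-0.2 -40.0 -0.16 0 minj5 0.9 maxstep 0.26
-0.2 -40.0 -0.16 0.08 minj5 0.84 maxstep 0.29
-0.2 -30.0 -0.16 0 minj5 0.83 maxstep 0.27
-0.4 -40.0 0 0 minj5 0.98 maxstep 0.25
-0.4 -40.0 0 0.08 minj5 0.92 maxstep 0.27
-0.4 -40.0 -0.08 0 minj5 1.0 maxstep 0.23
-0.4 -40.0 -0.08 0.08 minj5 0.95 maxstep 0.25
-0.4 -40.0 -0.16 0.08 minj5 0.98 maxstep 0.23
-0.4 -30.0 0 0 minj5 0.93 maxstep 0.26
-0.4 -30.0 -0.08 0 minj5 0.94 maxstep 0.24
-0.4 -30.0 -0.16 0 minj5 0.95 maxstep 0.23
-0.4 -30.0 -0.16 0.08 minj5 0.93 maxstep 0.24
-0.4 -20.0 -0.16 0 minj5 0.88 maxstep 0.24
-0.6 -40.0 0 0 minj5 1.14 maxstep 0.21
-0.6 -40.0 0 0.08 minj5 1.1 maxstep 0.21
-0.6 -40.0 -0.08 0 minj5 1.12 maxstep 0.2
-0.6 -40.0 -0.08 0.08 minj5 1.1 maxstep 0
[... 654 characters left out ...]
19
-0.9 -30.0 0 0.08 minj5 1.23 maxstep 0.19
-0.9 -30.0 -0.08 0 minj5 1.15 maxstep 0.19
-0.9 -30.0 -0.16 0 minj5 1.08 maxstep 0.19
-0.9 -30.0 -0.16 0.08 minj5 1.08 maxstep 0.19
-0.9 -20.0 0 0 minj5 1.17 maxstep 0.19
-0.9 -20.0 0 0.08 minj5 1.17 maxstep 0.19
-0.9 -20.0 -0.08 0 minj5 1.09 maxstep 0.19
-0.9 -20.0 -0.16 0 minj5 1.01 maxstep 0.2
-0.9 -20.0 -0.16 0.08 minj5 1.01 maxstep 0.2
-0.9 -10.0 -0.08 0 minj5 1.03 maxstep 0.2Traceback (most recent call last):
  File "scan.py", line 25, in <module>
    js=run(psi,beta,np.array([sx,0]),dx,10)
  File "scan.py", line 12, in run
    j=manip.ik(p,Rot.from_matrix(Rt@np.diag([s,s,1])).as_quat())
ValueError: time passes only in moves, steps and waits
```

```bash
cat >> h.py <<'E'
HUB=np.array([.4975,.2742])
def rp(th,r=.036,z=.022):
    return [HUB[0]+r*np.cos(th),HUB[1]+r*np.sin(th),z], down(th-np.pi/2)
def spokes(cm,im,hub,z=.036):
    o=hsv(im,(5,150,120),(16,255,255)); v,u=np.nonzero(o); p=ray(cm,np.c_[u,v],z)[:,:2]-hub; ra=np.hypot(*p.T); k=(ra>.025)&(ra<.05)
    return np.angle(np.exp(3j*np.arctan2(p[k,1],p[k,0])).mean(),deg=True)/3, k.sum()
E
python3 - <<'E'
from h import *
z=np.load("pics/w1.npz"); cm=(camera_info("wrist"),z["R"],z["o"]); P=cloud(cm,z["d"])
Ps=cloud(cam("scene"),np.load("pics/scene0.npy"))
m=(Ps[...,2]>.02)&(Ps[...,2]<.4)&(Ps[...,0]>.7)&(Ps[...,0]<1)&(Ps[...,1]>.15)&(Ps[...,1]<.4)
for lo in np.arange(.02,.22,.03):
    q=Ps[m&(Ps[...,2]>=lo)&(Ps[...,2]<lo+.03)]
    if len(q)>5: print("cab z",lo.round(2),"xmin",np.percentile(q[:,0],2).round(3),"y",q[:,1].min().round(3),q[:,1].max().round(3))
m=(Ps[...,2]>.03)&(Ps[...,2]<.2)&(Ps[...,0]>.5)&(Ps[...,0]<.72)&(Ps[...,1]>.07)&(Ps[...,1]<.24); q=Ps[m]
print("vise",q.min(0).round(3),q.max(0).round(3),"near",q[q[:,1]>.15].min(0).round(3), q[q[:,0]<.6].max(0).round(3))
hand.set_gripper(0.0)
D=np.radians
manip.move_to(*rp(D(35),z=.075))
manip.servo_line(rp(D(35))[0],rate=.1)
print(manip.read_clock(),manip.read_eef_pos(),manip.read_wrist_force())
for t in np.arange(50,256,15): p,q=rp(D(t)); manip.servo_line(p,q,rate=.04)
print(manip.read_clock(),manip.read_wrist_force())
p,q=rp(D(228)); manip.servo_line(p,q,rate=.04)
manip.servo_line(rp(D(228),z=.075)[0],rate=.15)
im,d=snapshot("scene"); cv2.imwrite("pics/s2.png",im[200:340,200:420,::-1]); print(spokes(cam("scene"),im,HUB), manip.read_clock())
cm=cam("wrist"); im,d=snapshot("wrist"); cv2.imwrite("pics/w2.png",im[:,:,::-1]); print(spokes(cm,im,HUB))
E
```

```text
cab z 0.02 xmin 0.715 y 0.15 0.358
cab z 0.05 xmin 0.738 y 0.15 0.358
cab z 0.08 xmin 0.748 y 0.187 0.359
cab z 0.11 xmin 0.779 y 0.187 0.359
cab z 0.14 xmin 0.791 y 0.186 0.359
vise [0.5  0.07 0.03] [0.72  0.24  0.073] near [0.5  0.15 0.03] [0.6   0.24  0.073]
6.6833 [0.52731316 0.29496603 0.02221552] [0.45984048 0.20893534 0.33570902]
12.4 [-1.58125284 -0.1352426   0.01529337]
(np.float64(43.30883747059483), np.int64(232)) 13.4
(np.float64(42.33880469975825), np.int64(1675))
```

```bash
python3 - <<'E'
from h import *
D=np.radians
manip.move_to(*rp(D(-17.5),z=.075)); manip.servo_line(rp(D(-17.5))[0],rate=.1)
for t in np.arange(2.5,223,20): p,q=rp(D(t)); manip.servo_line(p,q,rate=.045)
p,q=rp(D(205)); manip.servo_line(p,q,rate=.04)
manip.servo_line(rp(D(205),z=.11)[0],rate=.2)
im,d=snapshot("scene"); print(spokes(cam("scene"),im,HUB), manip.read_clock())
cm=cam("wrist"); im,d=snapshot("wrist"); print(spokes(cm,im,HUB))
o=hsv(im,(5,150,120),(16,255,255)); print(circ(ray(cm,cv2.convexHull(big(o))[:,0],.038)))
E
```

```text
(np.float64(42.09002212511469), np.int64(218)) 24.7917
(np.float64(39.93641378876884), np.int64(1158))
(array([0.49809514, 0.2737588 ]), np.float64(0.06126285754454744))
```

```bash
python3 - <<'E'
from h import *
PV=np.array([.5953,.3032]); D=np.radians
def kp(f,z=.052,off=.018,r=.11):
    f=D(f); return np.r_[PV+r*np.array([np.cos(f),np.sin(f)])+off*np.array([np.sin(f),-np.cos(f)]),z], down(f)
manip.move_to(*kp(78,z=.115,off=.022)); print(manip.read_clock())
manip.servo_line(kp(78,off=.022)[0],rate=.15)
for f in (95,111,127,143): p,q=kp(f); manip.servo_line(p,q,rate=.09); print(f,manip.read_clock(),manip.read_wrist_force().round(2))
p=manip.read_eef_pos(); manip.servo_line([p[0],p[1],.12],rate=.2)
manip.move_to([.52,.24,.30],down(np.pi/2)); print(manip.read_clock())
cm=cam("wrist"); im,d=snapshot("wrist"); cv2.imwrite("pics/w3.png",im[:,:,::-1]); np.savez("pics/w3.npz",d=d,R=cm[1],o=cm[2])
P=cloud(cm,d)
o=hsv(im,(5,150,120),(16,255,255)); w,r=circ(ray(cm,cv2.convexHull(big(o))[:,0],.038)); print("wheel",w,r)
m=(d>0)&(P[...,2]>.03)&(P[...,2]<.055)&(P[...,0]>w[0]+.135)&(P[...,0]<w[0]+.18)&(abs(P[...,1]-w[1])<.035); q=P[m]
c=np.array([(s[:,0].mean(),(s[:,1].min()+s[:,1].max())/2) for x in np.arange(w[0]+.137,w[0]+.17,.006) if len(s:=q[abs(q[:,0]-x)<.003])>5]); print(c.round(4), np.arctan2(*(c.mean(0)-w)[::-1]))
m=(d>0)&(P[...,2]>.065)&(P[...,2]<.12)&(np.hypot(P[...,0]-.52,P[...,1]-.3)<.1); print("leg",m.sum(),P[m].min(0),P[m].max(0))
E
```

```text
25.75
95 26.875 [1.83 0.75 0.74]
111 27.3667 [0.95 1.35 0.37]
127 27.8583 [ 0.93 -0.27  0.02]
143 28.35 [0.7  0.52 0.61]
29.7583
wheel [0.49628675 0.27002117] 0.05883829004966943
[[0.6337 0.2864]
 [0.6392 0.2914]
 [0.645  0.2915]
 [0.6512 0.2928]
 [0.6573 0.293 ]
 [0.6632 0.2946]] 0.14109873092393174
leg 2179 [0.43208658 0.2815516  0.06520987] [0.61650534 0.31608787 0.09498462]
```

View pics/w3.png

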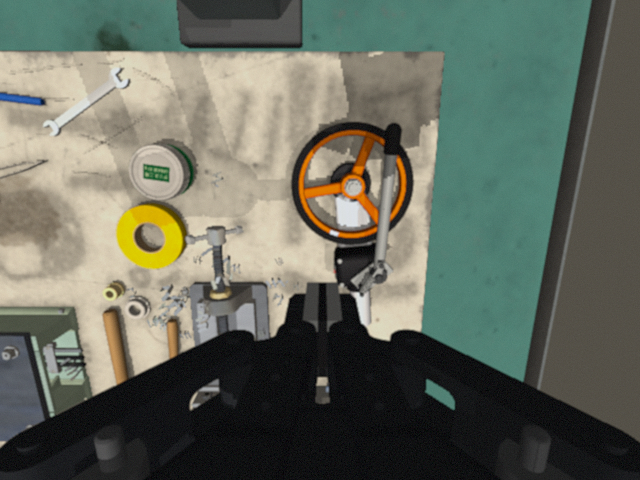

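```bash
cat > scan2.py <<'E'
from h import *
def pose(p,Rt,beta,s):
    g=p-.019*Rt[:,2]; R=Rot.from_rotvec(Rt[:,1]*beta).as_matrix()@Rt; return g+.019*R[:,2], Rot.from_matrix(R@np.diag([s,s,1])).as_quat()
def hubof(stub,psi): return np.array(stub)-.158*np.array([np.cos(psi),np.sin(psi)])
if __name__=="__main__":
    import itertools; n=0
    for beta,psi in itertools.product(np.radians((-15,-20,-25)),(-.2,-.35,-.5,-.65)):
        for sx,sy,dx,s in itertools.product((.59,.62,.65),(.24,.27),(0,.06),(1,-1)):
            t=np.array([sx,sy])-.228*np.array([np.cos(psi),np.sin(psi)])
            if t[0]<.385 or t[1]>.345: continue
            J=[]
            for a in np.radians((90,55,72,36,18,0)):
                p,Rt,_,_=raise_path(hubof((sx,sy),psi),psi,[a],lambda a:dx*a/1.57)[0]
                j=manip.ik(*pose(p,Rt,beta,s)); n+=1
                if j is None: break
                J.append(j)
            else:
                J=np.array(J)[[0,2,1,3,4,5]]
                print(np.degrees(beta).round(),psi,sx,sy,dx,s,"j5",J[:,4].min().round(2),"st",np.abs(np.diff(J,axis=0)).max().round(2),"j6",J[:,5].round(2)[[0,-1]],"end",J[0].round(2))
    print(n)
E
timeout 400 python3 scan2.py; python3 - <<'E'
from h import *
z=np.load("pics/w3.npz"); cm=(camera_info("wrist"),z["R"],z["o"])
f=ray(cm,[(392,130)],.087)[0]; PV=ray(cm,[(377,272)],.072)[0]; print(f,PV,np.degrees(np.arctan2(f[1]-PV[1],f[0]-PV[0])))
for v in (180,225): print(ray(cm,[(390 if v==180 else 382,v)],.085))
print("tin etc",ray(cm,[(160,168)],.034),ray(cm,[(151,235)],.014))
E
```

```text
72
[0.43850679 0.3064796  0.087     ] [0.58963589 0.30077822 0.072     ] 177.83952676604696
[[0.4863954  0.30745253 0.085     ]]
[[0.53275117 0.30158003 0.085     ]]
tin etc [[0.47827636 0.05457976 0.034     ]] [[0.56235915 0.02412967 0.014     ]]
```

```bash
cat > scan3.py <<'E'
from scan2 import *
import itertools; n=0
for beta,psi in itertools.product(np.radians((0,-15)),(.3,.5,.7,.9,1.1)):
    for (sx,sy),dx,s in itertools.product(((.60,.31),(.64,.31),(.56,.31)),(0,.06),(1,-1)):
        J=[]
        for a in np.radians((90,45,60,75,30,15,0)):
            p,Rt,_,_=raise_path(hubof((sx,sy),psi),psi,[a],lambda a:dx*a/1.57)[0]
            j=manip.ik(*pose(p,Rt,beta,s)); n+=1
            if j is None: break
            J.append(j)
        else:
            J=np.array(J)[[0,3,2,1,4,5,6]]
            print(np.degrees(beta).round(),psi,sx,sy,dx,s,"j5",J[:,4].min().round(2),"st",np.abs(np.diff(J,axis=0)).max().round(2),"j6",J[:,5].round(2)[[0,-1]],"end",J[0].round(2))
        if psi in(.5,.9) and dx==0 and len(J)<7: print("fail",np.degrees(beta).round(),psi,sx,s,len(J))
print(n)
E
timeout 400 python3 scan3.py
```

```text
fail 0.0 0.5 0.6 1 0
fail 0.0 0.5 0.6 -1 0
fail 0.0 0.5 0.64 1 0
fail 0.0 0.5 0.64 -1 0
fail 0.0 0.5 0.56 1 0
fail 0.0 0.5 0.56 -1 0
0.0 0.9 0.6 0.31 0 1 j5 0.64 st 0.6 j6 [-1.56  0.98] end [-0.94  0.63  2.51  1.3   1.57 -1.56]
0.0 0.9 0.6 0.31 0 -1 j5 0.64 st 5.69 j6 [ 1.58 -2.16] end [-0.94  0.63  2.51  1.3   1.57  1.58]
0.0 0.9 0.6 0.31 0.06 1 j5 0.64 st 0.59 j6 [-1.52  0.98] end [-0.72  0.62  2.47  1.53  1.57 -1.52]
0.0 0.9 0.6 0.31 0.06 -1 j5 0.64 st 5.69 j6 [ 1.62 -2.16] end [-0.72  0.62  2.47  1.53  1.57  1.62]
0.0 0.9 0.64 0.31 0 1 j5 0.67 st 0.58 j6 [-1.46  0.97] end [-0.83  0.62  2.42  1.41  1.59 -1.46]
0.0 0.9 0.64 0.31 0 -1 j5 0.67 st 5.71 j6 [ 1.68 -2.18] end [-0.83  0.62  2.42  1.41  1.59  1.68]
0.0 0.9 0.64 0.31 0.06 1 j5 0.67 st 0.57 j6 [-1.42  0.97] end [-0.63  0.62  2.37  1.61  1.56 -1.42]
0.0 0.9 0.64 0.31 0.06 -1 j5 0.67 st 5.71 j6 [ 1.72 -2.18] end [-0.63  0.62  2.37  1.61  1.56  1.72]
fail 0.0 0.9 0.56 1 0
fail 0.0 0.9 0.56 -1 0
0.0 0.9 0.56 0.31 0.06 1 j5 0.61 st 0.61 j6 [-1.64  1.  ] end [-0.83  0.65  2.57  1.42  1.56 -1.64]
0.0 0.9 0.56 0.31 0.06 -1 j5 0.61 s
[... 3218 characters left out ...]
0.64 0.31 0 -1 j5 0.91 st 5.85 j6 [ 2.13 -2.24] end [-0.73  0.45  2.11  1.21  1.49  2.13]
-15.0 1.1 0.64 0.31 0.06 1 j5 0.9 st 0.43 j6 [-0.98  0.9 ] end [-0.59  0.45  2.1   1.33  1.42 -0.98]
-15.0 1.1 0.64 0.31 0.06 -1 j5 0.9 st 5.85 j6 [ 2.16 -2.24] end [-0.59  0.45  2.1   1.33  1.42  2.16]
-15.0 1.1 0.56 0.31 0 1 j5 0.87 st 0.46 j6 [-1.12  0.96] end [-0.88  0.37  2.28  1.09  1.52 -1.12]
-15.0 1.1 0.56 0.31 0 -1 j5 0.87 st 5.82 j6 [ 2.02 -2.18] end [-0.88  0.37  2.28  1.09  1.52  2.02]
-15.0 1.1 0.56 0.31 0.06 1 j5 0.85 st 0.46 j6 [-1.1   0.96] end [-0.72  0.37  2.28  1.23  1.45 -1.1 ]
-15.0 1.1 0.56 0.31 0.06 -1 j5 0.85 st 5.82 j6 [ 2.05 -2.18] end [-0.72  0.37  2.28  1.23  1.45  2.05]
406
```

```bash
cat > g.py <<'E'
from scan2 import *
B=np.radians(-10); G0=(.6548,.2930); P0=.12; G1=(.62,.345); P1=.9
def at(stub,psi,a=0): 
    p,Rt,R,O=raise_path(hubof(stub,psi),psi,[a])[0]; return pose(p,Rt,B,1)
E
python3 - <<'E'
from g import *
p,q=at(G0,P0); zt=Rot.from_quat(q).as_matrix()[:,2]
hand.set_gripper(0.8); 
manip.move_to(p-.075*zt,q); print(manip.read_clock(),manip.read_joint_pos().round(2))
manip.servo_line(p,rate=.12); print(manip.read_wrist_force().round(2))
hand.set_gripper(0.0); print(manip.read_clock(),manip.read_finger_gap(),manip.read_grip_force(),manip.read_wrist_force().round(2))
p,q=at(G1,P1); manip.servo_line(p,q,rate=.03)
print(manip.read_clock(),manip.read_finger_gap(),manip.read_wrist_force().round(2),manip.read_joint_pos().round(2))
im,d=snapshot("scene"); cv2.imwrite("pics/s4.png",cv2.resize(im[180:360,180:480,::-1],None,fx=2,fy=2))
E
```

```text
33.0333 [0.25 0.79 1.03 0.02 1.49 1.7 ]
[0.66 0.22 0.11]
34.2917 0.27411789649083784 58.80390286445618 [ 0.84 -2.55  5.35]
36.4417 0.2741677370415436 [ 0.41 -4.97  8.02] [ 0.39  0.82  1.17 -0.09  1.31  1.09]
```

View pics/s4.png

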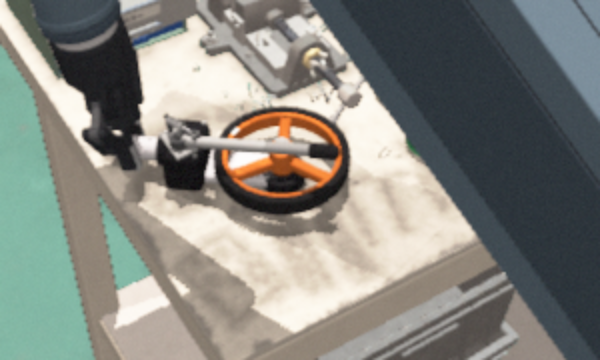

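```bash
python3 - <<'E'
from g import *
im,d=snapshot("scene"); cm=cam("scene"); o=hsv(im,(5,150,120),(16,255,255)); w,r=circ(ray(cm,cv2.convexHull(big(o))[:,0],.038)); print("hub",w,r,"exp",hubof(G1,P1))
ok=np.linalg.norm(w-hubof(G1,P1))<.012
for a in (8,16,24,34,44,54,64,74,82,90) if ok else ():
    p,q=at(G1,P1,np.radians(a))
    manip.servo_line(p,q,rate=.08); F=manip.read_wrist_force(); print(a,round(manip.read_clock(),2),F.round(1),manip.read_moment().round(2),round(manip.read_finger_gap(),3))
    if np.linalg.norm(F)>35: break
print(manip.read_eef_pos(),manip.read_joint_pos().round(2))
for n in("side","scene","wrist"):
    cm=cam(n); im,d=snapshot(n); cv2.imwrite(f"pics/{n}5.png",im[:,:,::-1]); np.savez(f"pics/{n}5.npz",d=d,R=cm[1],o=cm[2])
a=cv2.imread("pics/side5.png")[120:360,180:480]; b=cv2.imread("pics/scene5.png")[120:360,200:500]; cv2.imwrite("pics/c5.png",cv2.resize(np.hstack([a,b]),(800,320)))
E
```

```text
hub [0.52155272 0.21767212] 0.06160447242877513 exp [0.52178563 0.22123435]
8 37.01 [ 2.7 -0.9 -4. ] [-0.27 -0.41  0.43] 0.272
16 37.48 [ 1.7 -2.1 -3.6] [-0.48 -0.33  0.35] 0.275
24 37.94 [ 0.6 -1.  -3.9] [-0.53  0.    0.14] 0.271
34 38.58 [-0.5 -0.1 -4.5] [-0.44  0.3   0.01] 0.273
44 39.23 [ 0.6 -1.3 -4.9] [-0.64  0.48  0.05] 0.275
54 39.87 [ 0.   0.1 -5.1] [-0.79  0.58  0.05] 0.274
64 40.51 [ 0.5 -0.7 -5.4] [-0.84  0.58 -0.01] 0.271
74 41.15 [ 0.8  0.8 -2.9] [-0.68  0.47 -0.06] 0.274
82 41.69 [ 0.   0.4 -0.3] [-0.41  0.17 -0.01] 0.269
90 42.23 [0.2 0.  3.9] [-0.01 -0.2  -0.11] 0.275
[0.48167241 0.16975482 0.22523678] [-0.77  0.4   2.48  1.43  1.43 -1.31]
```

View pics/c5.png

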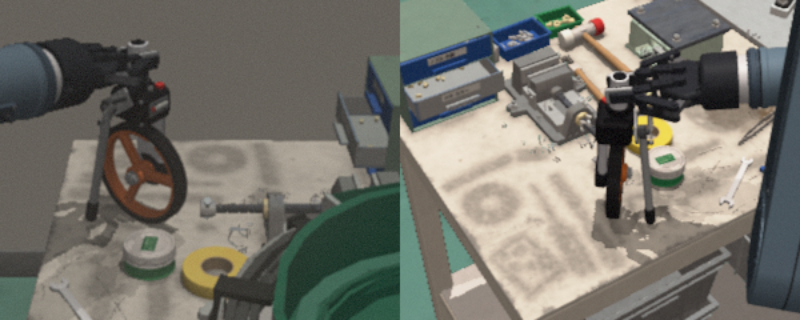

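```bash
cat > m.py <<'E'
from g import *
def fit(q):
    for _ in range(4):
        c=q.mean(0); n=np.linalg.svd(q-c,full_matrices=False)[2][2]; r=(q-c)@n; q=q[abs(r)<max(2.5*np.median(abs(r)),.001)]
    return c,n*np.sign(n[:2]@[np.cos(P1),np.sin(P1)]),r.std(),len(q)
def measure(data):
    for n,(im,d,cm) in data.items():
        P=cloud(cm,d); near=(d>0)&(P[...,2]>-.01)&(P[...,2]<.3)&(np.hypot(P[...,0]-.48,P[...,1]-.16)<.11)
        o=(cv2.erode(hsv(im,(3,120,60),(17,255,255)),np.ones((2,2)))>0)&near
        if o.sum()>60:
            c,nn,s,k=fit(P[o]); print(n,"orange",k,"c",c.round(4),"roll tilt deg (n up +)",np.degrees(np.arcsin(nn[2])).round(2),"head",np.arctan2(nn[1],nn[0]).round(3),"res",s.round(4))
        # tube end: highest points of the aluminium
        g=near&(P[...,2]>.235)&(P[...,2]<.26)&(hsv(im,(0,0,120),(180,60,255))>0)
        if g.sum()>5: print(n,"top",g.sum(),P[g].mean(0).round(4),P[g].min(0).round(4),P[g].max(0).round(4))
    Rt=Rot.from_quat(manip.read_tool_rot()).as_matrix(); print("tool y z-comp deg",np.degrees(np.arcsin(Rt[2,1])).round(2),"tool z down deg",np.degrees(np.arcsin(-Rt[2,2])).round(2),manip.read_eef_pos().round(4))
def live(): 
    out={}
    for n in("side","scene","wrist"): cm=cam(n); im,d=snapshot(n); out[n]=(im,d,cm)
    return out
E
python3 - <<'E'
from m import *
D={}
for n in("side","scene","wrist"):
    z=np.load(f"pics/{n}5.npz"); D[n]=(cv2.imread(f"pics/{n}5.png")[:,:,::-1].copy(),z["d"],(camera_info(n),z["R"],z["o"]))
measure(D)
p,Rt,R,O=raise_path(hubof(G1,P1),P1,[np.pi/2])[0]; print("expected top",(O+R@[0,0,.128]).round(4),"hub",(O+R@[0,0,-.05]).round(4))
cv2.imwrite("pics/z5.png",np.hstack([cv2.resize(D["side"][0][130:290,240:340,::-1],(400,600),interpolation=2),cv2.resize(D["wrist"][0][...,::-1],(400,300)).repeat(1,0)[:300].copy() if 0 else cv2.resize(D["scene"][0][160:300,330:430,::-1],(400,600),interpolation=2)]))
E
```

```text
side orange 595 c [0.4611 0.1569 0.0587] roll tilt deg (n up +) -1.1 head 0.867 res 0.0025
side top 42 [0.4748 0.1471 0.243 ] [0.453  0.1287 0.2353] [0.4932 0.1595 0.2464]
scene top 141 [0.4631 0.1539 0.2441] [0.4182 0.067  0.2351] [0.4922 0.1796 0.2535]
wrist top 3478 [0.466  0.1479 0.2425] [0.4058 0.0655 0.235 ] [0.4931 0.1775 0.257 ]
tool y z-comp deg 0.1 tool z down deg 9.99 [0.4813 0.1703 0.2252]
expected top [0.4694 0.1552 0.248 ] hub [0.4694 0.1552 0.07  ]
```

View pics/z5.png

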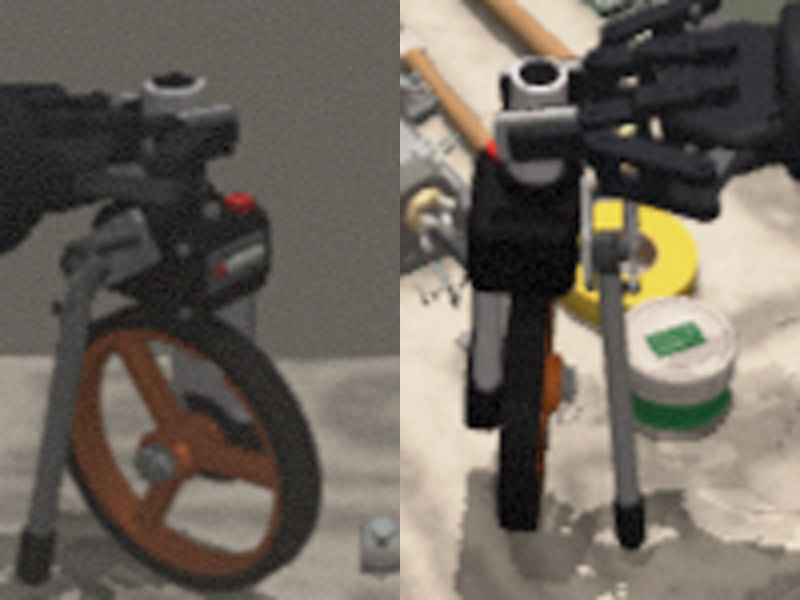

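```bash
cat >> m.py <<'E'
def tri(a,b,cs=None):
    ca,cb=cam("side"),cam("scene"); A=[];bb=[]
    for (c,R,o),(u,v) in ((ca,a),(cb,b)):
        d=R@np.array([(u-c["cx"])/c["fx"],(v-c["cy"])/c["fy"],1]); d/=np.linalg.norm(d); M=np.eye(3)-np.outer(d,d); A.append(M); bb.append(M@o)
    x=np.linalg.lstsq(np.vstack(A),np.hstack(bb),rcond=None)[0]; return x,[np.linalg.norm(M@x-q) for M,q in zip(A,bb)]
def roll(N=8):
    ims=[snapshot("side") for _ in range(N)]; cm=cam("side"); im=np.mean([i for i,_ in ims],0).astype(np.uint8); d=np.median([x for _,x in ims],0); P=cloud(cm,d)
    o=(hsv(im,(3,110,50),(18,255,255))>0)&(d>0)&(np.hypot(P[...,0]-.48,P[...,1]-.16)<.12); q=P[o]
    c,nn,_,_=fit(q); hub=c
    for rr in ((.02,.07),(.03,.07),(.05,.07)):
        r=np.linalg.norm(q-hub,axis=1); k=(r>rr[0])&(r<rr[1]); c,nn,s,n=fit(q[k]); print(rr,n,"roll",np.degrees(np.arcsin(nn[2])).round(2),"head",np.arctan2(nn[1],nn[0]).round(3),"res",s.round(4))
    t=(cv2.inRange(im,(0,0,0),(45,45,45))>0)&(d>0)&(np.linalg.norm(P-hub,axis=-1)<.075)&(np.linalg.norm(P-hub,axis=-1)>.06)
    c,nn,s,n=fit(P[t]); print("tyre",n,"roll",np.degrees(np.arcsin(nn[2])).round(2),"head",np.arctan2(nn[1],nn[0]).round(3),"res",s.round(4))
    return im,d
E
python3 - <<'E'
from m import *
T,e1=tri((283.5,151.9),(365,176.8)); N,e2=tri((279.25,253.2),(372,250.3)); print("top",T.round(4),np.round(e1,4),"nut",N.round(4),np.round(e2,4))
hd=np.array([np.cos(P1),np.sin(P1),0]); xf=np.array([np.sin(P1),-np.cos(P1),0])
v=T-N; print("along y",v@hd,"(25 exp)","along x",v@xf,"z",v[2], "roll lean to +y deg",np.degrees((v@hd-.025)/.178),"pitch deg",np.degrees(v@xf/.178))
print(manip.read_clock(),manip.read_wrist_force().round(2),manip.read_moment().round(3))
roll()
E
```

```text
top [0.4728 0.1513 0.2453] [0.001 0.001] nut [0.46   0.1366 0.0667] [0.0029 0.0029]
along y 0.01948503227406108 (25 exp) along x 0.0009176078798592072 z 0.1785757447888627 roll lean to +y deg -1.775193117118885 pitch deg 0.29536549867348355
42.3833 [ 0.07 -0.31  5.12] [ 0.092 -0.268 -0.073]
(0.02, 0.07) 842 roll -0.43 head 0.885 res 0.0024
(0.03, 0.07) 715 roll -0.33 head 0.885 res 0.0024
(0.05, 0.07) 251 roll -0.34 head 0.902 res 0.001
tyre 255 roll -16.41 head 1.254 res 0.0094
```

```bash
python3 - <<'E'
from m import *
F,e=tri((249.25,278.8),(387.5,282.5)); print("foot",F.round(4),np.round(e,4))
manip.sleep(.6); print(manip.read_clock(),manip.read_wrist_force().round(2),manip.read_moment().round(3),manip.read_finger_gap(),manip.read_grip_force(),manip.read_qd().round(4))
im,d=roll(6)
im,d=snapshot("scene"); cm=cam("scene"); c=big(hsv(im,(22,150,120),(32,255,255))); print("tape",circ(ray(cm,cv2.convexHull(c)[:,0],.014)))
P=cloud(cm,d); print("tin",P[240,398],"spanner",P[240,462])
im0=cv2.imread("pics/scene0.png")[:,:,::-1]; df=np.abs(im.astype(int)-im0).sum(2)
for nm,(a,b,c_,e_) in dict(tin=(232,262,382,416),spanner=(236,276,438,466)).items(): print(nm,df[a:b,c_:e_].mean(), (df[a:b,c_:e_]>90).mean())
E
```

```text
foot [0.4071 0.1326 0.0178] [0.0023 0.0023]
43.3833 [ 0.62 -1.18  5.2 ] [ 0.176 -0.292 -0.051] 0.2733886864345315 59.548993706703186 [-0.0007  0.0001  0.0022 -0.0011 -0.0004  0.0023]
(0.02, 0.07) 865 roll -0.49 head 0.883 res 0.0025
(0.03, 0.07) 733 roll -0.44 head 0.884 res 0.0025
(0.05, 0.07) 247 roll -0.46 head 0.903 res 0.001
tyre 215 roll -19.53 head 1.231 res 0.0075
tape (array([0.56519943, 0.016968  ]), np.float64(0.03904551823652193))
tin [0.4789282  0.0523965  0.03482731] spanner [ 0.42969483 -0.08739407  0.00442843]
tin 46.030392156862746 0.10392156862745099
spanner 33.72410714285714 0.0
```

```bash
python3 -c "
from plant import workorder
print(workorder.finish_job())"
```

```text
the job is handed in; nothing more can be done
None
```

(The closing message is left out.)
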